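# Turn the flip chart to its other page

## Robot

A 7-joint arm with a two-finger parallel gripper is mounted at the origin on the work surface. World frame = base frame: x ahead of the robot, y to its left, z up, the work surface at z = 0. Lengths are in m, angles in rad, forces in N, time in s.
With the tool pointing down it reaches from about 0.425 to 0.925 m from the base axis. Payload 6.8 kg.
Tool frame: the origin (TCP) lies midway between the tips of the shut fingers; the grasp point (between the pads) lies 19 mm behind it; z points along the fingers, y is the line along which they close (so a half turn about z gives the same grasp; the last joint's range is limited). The gripper opens to 85 mm and grips with 20 to 120 N. Pads are 22 mm wide; open, the fingers measure 114 mm over their backs; the gripper's body (76 mm by 85 mm) begins 54 mm behind the grasp point. The pads swing forward as they close: fully open they stand 13 mm farther back than shut.
Start: joints at [-1.258, 0.477, 0.022, 1.555, -0.011, 1.109, -0.083], TCP at [0.276, 0.616, 0.231] pointing down, gripper open.
Joint ranges: [-2.96, 2.96], [-0.34, 2.1], [-1.41, 1.46], [0.24, 2.44], [-1.37, 4.51], [0.17, 1.92], [-2.96, 2.96]. Speed limits (rad/s): [2.39, 2.39, 3.14, 3.14, 3.14, 3.14, 3.14].

## Interface

Orientations are given as a rotation vector (axis times angle).
In Python, from bench import get_obs, grab_frame, camera_params, r gives the robot as it stands.
- The arm moves only by the shell command python3 -m jog 'ROWS' [FORCE]. ROWS is JSON, a list of rows, each an object of numbers: "rx", "ry", "rz": the turn, a rotation vector about the world's x, y, z scaled (see below); "x", "y", "z": the shift along the world's x, y, z scaled (see below); "jaw": the opening, from -1 (shut) to 1 (fully open). In form: [{"rx": .., "ry": .., "rz": .., "x": .., "y": .., "z": .., "jaw": ..}, ...]. A call has 1 to 8 rows; each row shifts and turns the commanded pose from where the row before left it; what a row does not reach is not made up. The controller multiplies each number of a shift by 60 mm and each number of a turn by 10 degrees. A row lasts 1/8 s, in which the tool goes at most 62.5 mm and 10.7 degrees, less where a joint would pass 70% of its speed; a pose out of reach is approached as far as the arm can. A call with a number of a shift or a turn outside -1 to 1 is refused whole. A call with a gripper value outside its range is refused whole. The fingers move at their own pace and stop on an object; FORCE is the grip in N (left out, the last holds). Time passes only in rows, so rows that do not move let the fingers close. It gives the time, the measured TCP pose, the force, the opening and the grip force at its end, in the units of the state.
- get_obs(): the state, without advancing time (a new reading comes with each control period).
- grab_frame(name): name is "scene" or "top" or "wrist"; returns the picture (420x560x3 uint8, red, green, blue); there is no depth.
- camera_params(name): a dict with "fx", "fy", "cx", "cy" (pixels), "k1" (the pictures are not rectified: a ray, as slopes to the right and down, at radius r is drawn at 1 + k1 r^2 times it, then the intrinsics apply), "R" (3x3) and "t" (3): a world point X has camera coordinates R X + t. Camera axes: x right, y down, z forward; pixel columns grow to the right and rows downward; lengths in m; the calibration is good to about 2 mm. A picture is of the moment at which its call begins: read the wrist's pose just before it. camera_params takes no time and is no camera call; for the wrist camera it gives the pose at the moment of the call.
- r.hand_in(): hands the job in; it is judged then, once.
The state is a dict: "clock": time; "joints": joint angles; "qvel": joint speeds; "tau": joint torques, N m; "tcp_pos": TCP position; "orientation": TCP orientation; "contact_force": force on the tool from outside, world axes, zero at the start; "moment": the same for the moment, N m; "grip_width": finger opening in m; "gripper_force": force on a finger pad.
Only numpy, scipy, OpenCV 4.12 (cv2) and the standard library are available. Lean on these libraries where they do the work, as an engineer would, in place of code of your own. Each camera call takes 0.05 s, during which the arm holds its last target. There are 200 camera calls.

## Task

Turn the flip chart over to its green page, only by pushing with the fingertips or the outside of the fingers: first push the small orange carton off the board so that it stands upright on the table, then swing the half-raised panel over its spine and press it gently down until it lies flat on the other half of the board. Do not grip or lift the carton or pinch the panel, and leave everything else where it stands.

Things in the scene. Friction and masses are not known exactly. Their poses are not given: they have to be found in the camera images.
- board: the flip chart's blue base board, fixed to the table: 170 (its x) x 290 (its y) x 10 mm thick. Origin at the centre of its underside, z up. The spine, a steel rod of 8 mm diameter and the panel's hinge line, runs along the board's x axis at y = 0, z = 13.5 mm. The panel comes from the y > 0 half (white sheet) and must go to the y < 0 half (grey sheet)
- panel (a joint): angle of the panel about the spine, rad: 0 = flat on the board's y > 0 half, 1.57 = upright, 3.14 (its stop) = flat on the y < 0 half. It starts half-raised, between 0.6 and 0.95. The hinge is stiff (about 0.13 N m of friction): the panel stays where it is left and does not fall, so it must be pushed all the way
- panel_mid (a point): centre of the panel, a rigid white plate: 150 mm along the spine, reaching from 8 to 135 mm from the hinge line, 5 mm thick, 100 g; orange print on the face that is up at first, green on the other. Axes: x along the spine, y from spine to free edge, z the plate's normal (up when the joint is 0)
- panel_edge (a point): middle of the panel's free edge, 135 mm from the hinge line, half-way through its thickness; axes as panel_mid
- carton_mid (a point): centre of the small orange-and-white carton, 60 (x) x 42 (y) x 40 mm tall, about 0.12 kg, loose, standing on the board's bare half at the start; its z points up
- amber: bystander, loose, to be left alone: small amber glass bottle, 36 dia x 85 mm tall, stands just beyond the board's far edge, on the panel's starting side; origin at the centre of its underside
- jar: bystander, loose, to be left alone: small clear jar with red cap, 42 dia x 50 mm tall, stands just beyond the board's far edge, on the bare side; origin at the centre of its underside
- flask: bystander, loose, to be left alone: green drinking flask, 68 dia x 150 mm tall; origin at the centre of its underside
- whitebox: bystander, loose, to be left alone: plain white box, 90 x 110 x 55 mm tall; origin at the centre of its underside
- tub: bystander, loose, to be left alone: open clear plastic tub, 120 x 160 x 50 mm tall; origin at the centre of its underside
- case: bystander, loose, to be left alone: flat blue case, 80 x 150 x 40 mm tall; origin at the centre of its underside
Not all that is in view belongs to the job. What is meant by the part that bears carton_mid is not blue, and is the larger of those in its own colour.

How it is judged:
By the outcome, as a careful person would: the job done as asked, in the order asked, and still so for the second after the job is handed in, with the robot touching nothing.
It also fails if it takes over 66 s, if anything falls off the work surface, if the arm or the gripper's body presses on something with over 40 N, if the wrist force passes 120 N, or if a joint passes its speed limit or range.

## Working session

There is one attempt and no reset: what is moved stays moved. The work goes in short steps, Python scripts to look and compute and a shell command to move; the robot and the scene stay as the last step left them, time stands still between calls to the robot, and variables do not carry over. Pictures are saved under pics/ and viewed, at most 10 in all, crops included, and the job is handed in when it is done.

```bash
ls; mkdir -p pics
python3 - <<'E'
from bench import get_obs, grab_frame, camera_params
import cv2, numpy as np
o=get_obs(); print(o['clock'],o['tcp_pos'],o['orientation'],o['grip_width'])
for n in ['scene','top']:
    f=grab_frame(n); cv2.imwrite(f'pics/{n}0.png',f[:,:,::-1]); p=camera_params(n); print(n,{k:np.round(v,3).tolist() for k,v in p.items()})
E
```

```text
pics
0.0 [0.27552321 0.61556543 0.23030269] [-6.56103832e-01 -3.07206700e+00  2.88829723e-03] 0.08580306088441102
scene {'fx': 423.118, 'fy': 423.118, 'cx': 282.354, 'cy': 213.79, 'k1': -0.034, 'R': [[-0.323, 0.946, -0.009], [0.66, 0.218, -0.719], [-0.679, -0.238, -0.695]], 't': [0.18, -0.351, 1.525]}
top {'fx': 500.906, 'fy': 500.906, 'cx': 276.889, 'cy': 201.655, 'k1': -0.188, 'R': [[0.001, -1.0, -0.023], [-0.998, 0.001, -0.061], [0.061, 0.023, -0.998]], 't': [0.01, 0.588, 1.378]}
```

View pics/scene0.png

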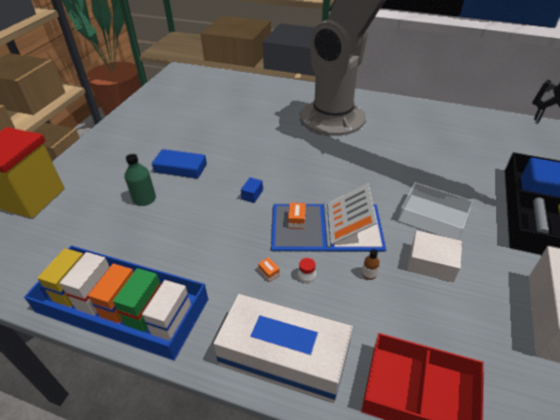

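View pics/top0.png

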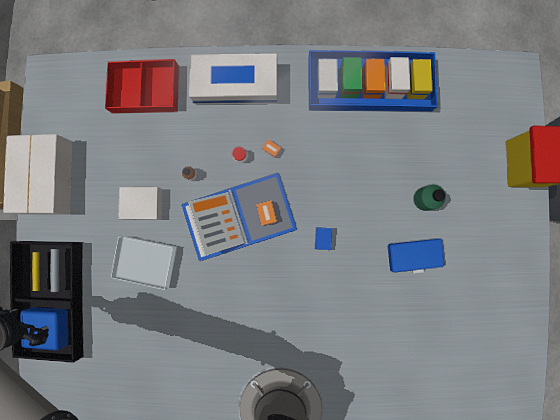

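The top view shows the board at about (240,217), with its grey half to the right. There are three candidate cartons: an orange one on the grey half (267,213), a smaller orange one on the table (272,149) and a blue one (325,238). The one on the grey half fits, since it is not blue and is the larger orange one. I'll confirm that in an enlarged crop and measure it.

```bash
cat > h.py <<'E'
import numpy as np, cv2
from bench import camera_params
def ray(p,uv):
    K=np.array([[p['fx'],0,p['cx']],[0,p['fy'],p['cy']],[0,0,1.]]);D=np.array([p['k1'],0,0,0,0.])
    q=cv2.undistortPoints(np.float64(uv).reshape(-1,1,2),K,D).reshape(-1,2)
    R=np.array(p['R']);t=np.array(p['t'])
    return -R.T@t,(np.c_[q,np.ones(len(q))])@R
def onz(p,uv,z):
    c,d=ray(p,uv); return c+d*((z-c[2])/d[:,2])[:,None]
def proj(p,X):
    R=np.array(p['R']);t=np.array(p['t']);K=np.array([[p['fx'],0,p['cx']],[0,p['fy'],p['cy']],[0,0,1.]])
    return cv2.projectPoints(np.float64(X).reshape(-1,1,3),cv2.Rodrigues(R)[0],t,K,np.array([p['k1'],0,0,0,0.]))[0].reshape(-1,2)
E
python3 - <<'E'
from h import *
a=cv2.imread('pics/top0.png');s=cv2.imread('pics/scene0.png');p=camera_params('top')
c1=cv2.resize(a[130:270,175:305],None,fx=3,fy=3,interpolation=cv2.INTER_CUBIC)
c2=cv2.resize(s[175:285,255:390],None,fx=3,fy=3,interpolation=cv2.INTER_CUBIC)
o=np.zeros((420,800,3),np.uint8);o[:420,:390]=c1;o[:330,393:798]=c2;cv2.imwrite('pics/crop1.png',o)
hsv=cv2.cvtColor(a,cv2.COLOR_BGR2HSV)
def blobs(lo,hi,mn,z,roi=(165,100,300,290)):
    m=cv2.inRange(hsv,lo,hi); n=np.zeros_like(m);x0,y0,x1,y1=roi;n[y0:y1,x0:x1]=m[y0:y1,x0:x1]
    for c in cv2.findContours(n,cv2.RETR_EXTERNAL,cv2.CHAIN_APPROX_NONE)[0]:
        if cv2.contourArea(c)>mn:
            r=cv2.boxPoints(cv2.minAreaRect(c)); print(np.round(r,1).tolist(),np.round(onz(p,r,z)[:,:2],3).tolist(),round(cv2.contourArea(c)))
print('blue');blobs((105,120,60),(130,255,255),40,.01)
print('orange');blobs((3,120,120),(22,255,255),40,.05)
E
```

```text
blue
[[180.60000610351562, 203.5], [278.29998779296875, 172.1999969482422], [296.6000061035156, 229.5], [198.89999389648438, 260.79998779296875]] [[0.583, 0.283], [0.671, 0.006], [0.51, -0.045], [0.422, 0.229]] 3150
orange
[[255.89999389648438, 203.8000030517578], [271.0, 200.0], [276.29998779296875, 221.1999969482422], [261.20001220703125, 224.89999389648438]] [[0.58, 0.066], [0.59, 0.025], [0.533, 0.011], [0.522, 0.051]] 306
[[192.1999969482422, 203.0], [225.0, 194.5], [227.39999389648438, 203.39999389648438], [194.5, 211.89999389648438]] [[0.582, 0.242], [0.606, 0.151], [0.581, 0.144], [0.558, 0.235]] 268
[[261.6000061035156, 148.10000610351562], [267.79998779296875, 138.8000030517578], [280.70001220703125, 147.5], [274.5, 156.6999969482422]] [[0.733, 0.051], [0.759, 0.034], [0.735, -0.001], [0.709, 0.015]] 152
```

View pics/crop1.png

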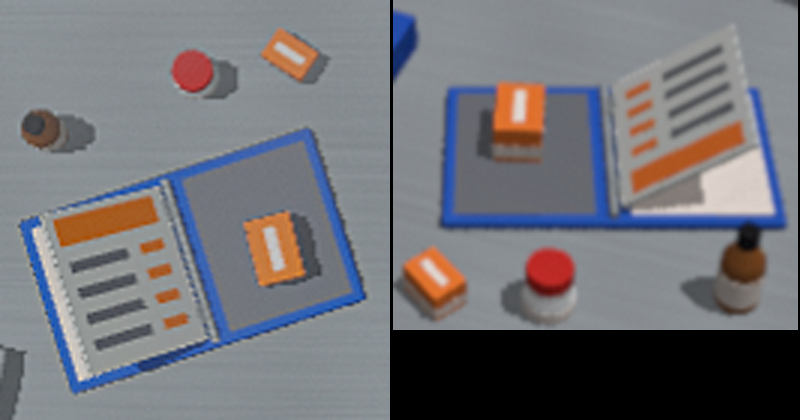

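The crop confirms it: the orange carton on the grey half, at crop (275,248), is clearly larger than the one on the table, at (290,53). Next I'll get the panel angle, the board-frame poses and the waypoints.

```bash
cat >> h.py <<'E'
C=np.array([.5465,.118,0]);yaw=np.radians(17.6)
RB=np.array([[np.cos(yaw),-np.sin(yaw),0],[np.sin(yaw),np.cos(yaw),0],[0,0,1]])
w2b=lambda X:(np.asarray(X)-C)@RB
b2w=lambda X:np.asarray(X)@RB.T+C
E
python3 - <<'E'
from h import *
pt,ps=camera_params('top'),camera_params('scene')
def tri(a,b):
    c1,d1=ray(pt,a);c2,d2=ray(ps,b);d1=d1[0]/np.linalg.norm(d1);d2=d2[0]/np.linalg.norm(d2)
    s=np.linalg.lstsq(np.c_[d1,-d2],c2-c1,rcond=None)[0];A=c1+s[0]*d1;B=c2+s[1]*d2
    return (A+B)/2,np.linalg.norm(A-B)
for a,b in [((188.3,201.7),(377.3,223.3)),((202.3,255),(369.3,184.3))]:
    X,e=tri(a,b);q=w2b(X);print(X.round(3),q.round(3),round(e,4),'ang',np.arctan2(q[2]-.0135,q[1]))
print('amber,jar,tubcorner',w2b(onz(pt,[(189,173)],.08)).round(3),w2b(onz(pt,[(239,154)],.05)).round(3),w2b(onz(pt,[(181,245)],.05)).round(3))
print('carton',w2b(onz(pt,[(266.1,212.5)],.05)).round(3),'blue',w2b(onz(pt,[(325,238)],.03)).round(3))
s=np.array([.2755,.6156,.2303])
for n,b in [('above carton',(-.015,-.036,.2)),('end',(-.015,-.146,.016)),('panel start',(0,.16,.07))]:
    print(n,b2w(b).round(4),((b2w(b)-s)/.06).round(2))
print('board -y unit (60mm)',(RB@[0,-1,0]).round(3))
E
```

```text
[0.583 0.246 0.09 ] [0.074 0.111 0.09 ] 0.0036 ang 0.6031891954614064
[0.442 0.205 0.088] [-0.073  0.114  0.088] 0.0028 ang 0.5787086918216389
amber,jar,tubcorner [[0.148 0.087 0.08 ]] [[ 0.161 -0.056  0.05 ]] [[-0.029  0.171  0.05 ]]
carton [[-0.015 -0.079  0.05 ]] blue [[-0.13  -0.212  0.03 ]]
above carton [0.5431 0.0791 0.2   ] [ 4.46 -8.94 -0.5 ]
end [ 0.5763 -0.0257  0.016 ] [  5.01 -10.69  -3.57]
panel start [0.4981 0.2705 0.07  ] [ 3.71 -5.75 -2.67]
board -y unit (60mm) [ 0.302 -0.953  0.   ]
```

```bash
python3 -m jog '[{"x":0.5,"y":-0.8,"rz":-0.6,"jaw":-0.3},{"x":0.5,"y":-0.8,"rz":-0.6,"jaw":-0.3},{"x":0.5,"y":-0.8,"rz":-0.6,"jaw":-0.3},{"x":0.5,"y":-0.8,"rz":-0.6,"jaw":-0.3},{"x":0.5,"y":-0.8,"rz":-0.6,"jaw":-0.3},{"x":0.5,"y":-0.8,"rz":-0.6,"jaw":-0.3},{"x":0.5,"y":-0.8,"rz":-0.6,"jaw":-0.3},{"x":0.5,"y":-0.8,"rz":-0.6,"jaw":-0.3}]' 20
```

```text
validation failed for argument at $[0]...
```

```bash
python3 -m jog '[{"rx":0,"ry":0,"rz":-0.6,"x":0.5,"y":-0.8,"z":0,"jaw":-0.3},{"rx":0,"ry":0,"rz":-0.6,"x":0.5,"y":-0.8,"z":0,"jaw":-0.3},{"rx":0,"ry":0,"rz":-0.6,"x":0.5,"y":-0.8,"z":0,"jaw":-0.3},{"rx":0,"ry":0,"rz":-0.6,"x":0.5,"y":-0.8,"z":0,"jaw":-0.3},{"rx":0,"ry":0,"rz":-0.6,"x":0.5,"y":-0.8,"z":0,"jaw":-0.3},{"rx":0,"ry":0,"rz":-0.6,"x":0.5,"y":-0.8,"z":0,"jaw":-0.3},{"rx":0,"ry":0,"rz":-0.6,"x":0.5,"y":-0.8,"z":0,"jaw":-0.3},{"rx":0,"ry":0,"rz":-0.6,"x":0.5,"y":-0.8,"z":0,"jaw":-0.3}]'
```

```text
clock: 1.1
tcp_pos: [0.5163, 0.2304, 0.2312]
orientation: [-1.853, -2.537, 0.0]
contact_force: [1.2, 0.7, 0.2]
grip_width: 0.0299
gripper_force: 0.0
```

```bash
python3 -m jog '[{"rx":0,"ry":0,"rz":0,"x":0.15,"y":-0.84,"z":-0.25,"jaw":-0.3},{"rx":0,"ry":0,"rz":0,"x":0.15,"y":-0.84,"z":-0.25,"jaw":-0.3},{"rx":0,"ry":0,"rz":0,"x":0.15,"y":-0.84,"z":0,"jaw":-0.3},{"rx":0,"ry":0,"rz":0,"x":0,"y":0,"z":0,"jaw":-0.3}]'
python3 - <<'E'
from h import *
from bench import get_obs,grab_frame
o=get_obs();print(o['tcp_pos'],w2b(o['tcp_pos']));p=camera_params('wrist');f=grab_frame('wrist');cv2.imwrite('pics/w1.png',f[:,:,::-1])
print(w2b(-np.array(p['R']).T@p['t']))
a=f[:,:,::-1];m=cv2.inRange(cv2.cvtColor(np.ascontiguousarray(a),cv2.COLOR_BGR2HSV),(3,120,120),(22,255,255))
for c in cv2.findContours(m,cv2.RETR_EXTERNAL,cv2.CHAIN_APPROX_NONE)[0]:
    if cv2.contourArea(c)>800:
        r=cv2.boxPoints(cv2.minAreaRect(c));print(r.round().tolist(),w2b(onz(p,r,.05)).round(3).tolist())
E
```

```text
clock: 1.6
tcp_pos: [0.5429, 0.0755, 0.2011]
orientation: [1.859, 2.531, -0.003]
contact_force: [-0.7, 0.1, -0.2]
grip_width: 0.0299
gripper_force: 0.0
[0.54290843 0.07548    0.20112115] [-0.01628022 -0.03944369  0.20112115]
[-0.01547166  0.03000522  0.34327714]
[[402.0, 285.0], [437.0, 262.0], [451.0, 284.0], [416.0, 307.0]] [[0.115, -0.134, 0.05], [0.148, -0.107, 0.05], [0.167, -0.132, 0.05], [0.134, -0.159, 0.05]]
[[244.0, 254.0], [246.0, 209.0], [308.0, 212.0], [306.0, 256.0]] [[-0.048, -0.097, 0.05], [-0.044, -0.05, 0.05], [0.015, -0.053, 0.05], [0.014, -0.1, 0.05]]
[[333.0, 136.0], [353.0, 15.0], [387.0, 21.0], [367.0, 142.0]] [[0.037, 0.018, 0.05], [0.049, 0.116, 0.05], [0.078, 0.112, 0.05], [0.068, 0.013, 0.05]]
```

View pics/w1.png

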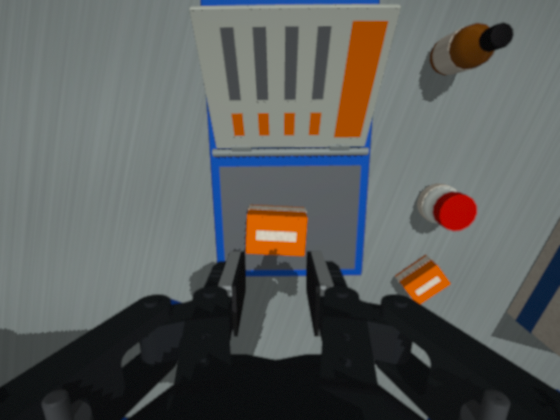

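The wrist view shows the carton top at about (276,233), centred between the fingertips, with its rear face on the spine side at about row 209. I'll shift 8 mm toward the spine and descend behind the carton.

```bash
python3 -m jog '[{"rx":0,"ry":0,"rz":0,"x":-0.04,"y":0.13,"z":-0.5,"jaw":-0.3},{"rx":0,"ry":0,"rz":0,"x":0,"y":0,"z":-0.8,"jaw":-0.3},{"rx":0,"ry":0,"rz":0,"x":0,"y":0,"z":-0.8,"jaw":-0.3},{"rx":0,"ry":0,"rz":0,"x":0,"y":0,"z":-0.5,"jaw":-0.3},{"rx":0,"ry":0,"rz":0,"x":0,"y":0,"z":-0.3,"jaw":-0.3},{"rx":0,"ry":0,"rz":0,"x":0,"y":0,"z":-0.17,"jaw":-0.3},{"rx":0,"ry":0,"rz":0,"x":0,"y":0,"z":0,"jaw":-0.3}]'
python3 - <<'E'
from h import *
from bench import get_obs
print(w2b(get_obs()['tcp_pos']))
E
```

```text
clock: 2.52
tcp_pos: [0.5404, 0.0891, 0.0172]
orientation: [-1.849, -2.54, -0.0]
contact_force: [0.2, -0.6, 1.0]
grip_width: 0.03
gripper_force: 0.0
[-0.01451408 -0.02570025  0.01716741]
```

```bash
python3 -m jog '[{"rx":0,"ry":0,"rz":0,"x":0.04,"y":-0.14,"z":0,"jaw":-0.3},{"rx":0,"ry":0,"rz":0,"x":0.045,"y":-0.14,"z":0,"jaw":-0.3},{"rx":0,"ry":0,"rz":0,"x":0.045,"y":-0.14,"z":0,"jaw":-0.3},{"rx":0,"ry":0,"rz":0,"x":0.045,"y":-0.14,"z":0,"jaw":-0.3},{"rx":0,"ry":0,"rz":0,"x":0.045,"y":-0.14,"z":0,"jaw":-0.3},{"rx":0,"ry":0,"rz":0,"x":0.045,"y":-0.14,"z":0,"jaw":-0.3},{"rx":0,"ry":0,"rz":0,"x":0.045,"y":-0.14,"z":0,"jaw":-0.3},{"rx":0,"ry":0,"rz":0,"x":0.045,"y":-0.14,"z":0,"jaw":-0.3}]'
python3 -m jog '[{"rx":0,"ry":0,"rz":0,"x":0.03,"y":-0.1,"z":0,"jaw":-0.3},{"rx":0,"ry":0,"rz":0,"x":0.03,"y":-0.1,"z":0,"jaw":-0.3},{"rx":0,"ry":0,"rz":0,"x":0.03,"y":-0.1,"z":0,"jaw":-0.3},{"rx":0,"ry":0,"rz":0,"x":0.03,"y":-0.1,"z":0,"jaw":-0.3},{"rx":0,"ry":0,"rz":0,"x":0.03,"y":-0.1,"z":0,"jaw":-0.3},{"rx":0,"ry":0,"rz":0,"x":0.03,"y":-0.1,"z":0,"jaw":-0.3},{"rx":0,"ry":0,"rz":0,"x":0.03,"y":-0.1,"z":0,"jaw":-0.3},{"rx":0,"ry":0,"rz":0,"x":0.03,"y":-0.1,"z":0,"jaw":-0.3}]'
python3 - <<'E'
from h import *
from bench import get_obs,grab_frame
print(w2b(get_obs()['tcp_pos']))
f=grab_frame('scene')[:,:,::-1];w=grab_frame('wrist')[:,:,::-1]
o=np.zeros((420,800,3),np.uint8);o[:,:400]=cv2.resize(f[155:295,225:358],(400,420),interpolation=cv2.INTER_CUBIC);o[:300,400:]=cv2.resize(w,(400,300));cv2.imwrite('pics/p2.png',o)
E
```

```text
clock: 3.52
tcp_pos: [0.5618, 0.021, 0.0171]
orientation: [-1.849, -2.54, 0.0]
contact_force: [0.1, 0.8, 0.3]
grip_width: 0.0296
gripper_force: 0.3
clock: 4.53
tcp_pos: [0.5761, -0.0268, 0.0171]
orientation: [-1.849, -2.54, -0.0]
contact_force: [-0.9, 0.1, -0.6]
grip_width: 0.0298
gripper_force: 0.2
[-0.01555838 -0.14702756  0.01708414]
```

View pics/p2.png

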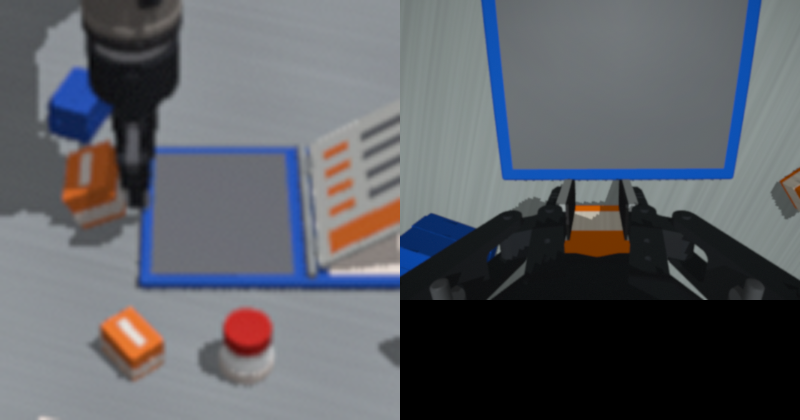

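The carton is off the board, at about (95,185) in the left half of the picture, but its tilt isn't clear. I'll raise the hand and look closer.

```bash
python3 -m jog '[{"rx":0,"ry":0,"rz":0,"x":-0.03,"y":0.1,"z":0,"jaw":-0.3},{"rx":0,"ry":0,"rz":0,"x":-0.08,"y":0.24,"z":0.6,"jaw":-0.3},{"rx":0,"ry":0,"rz":0,"x":-0.08,"y":0.24,"z":0.8,"jaw":-0.3},{"rx":0,"ry":0,"rz":0,"x":-0.08,"y":0.24,"z":0.8,"jaw":-0.3},{"rx":0,"ry":0,"rz":0,"x":0,"y":0,"z":0,"jaw":-0.3}]'
python3 - <<'E'
from h import *
from bench import get_obs,grab_frame
print(w2b(get_obs()['tcp_pos']))
f=grab_frame('scene')[:,:,::-1];w=grab_frame('wrist')[:,:,::-1];t=grab_frame('top')[:,:,::-1]
for n,i in zip('swt',(f,w,t)):cv2.imwrite(f'pics/{n}3.png',i)
o=np.zeros((600,800,3),np.uint8);o[:300,:400]=cv2.resize(f[175:250,225:325],(400,300),interpolation=cv2.INTER_CUBIC);o[:300,400:]=cv2.resize(w,(400,300));o[300:,:400]=cv2.resize(t[180:255,250:350],(400,300),interpolation=cv2.INTER_CUBIC);cv2.imwrite('pics/p3.png',o)
E
```

```text
clock: 5.25
tcp_pos: [0.562, 0.0252, 0.1527]
orientation: [1.843, 2.539, 0.01]
contact_force: [-0.3, -0.1, -0.0]
grip_width: 0.0302
gripper_force: 0.0
[-0.01329858 -0.09309828  0.15271878]
```

View pics/p3.png

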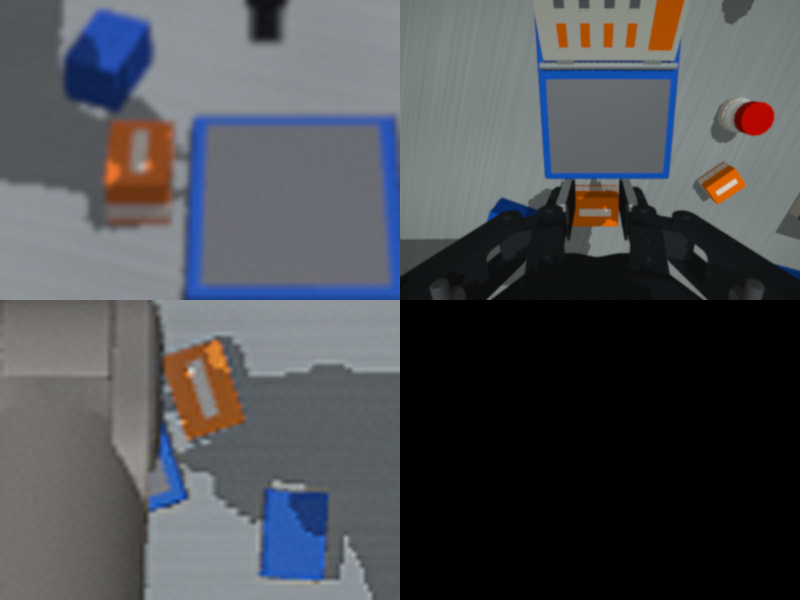

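The carton now stands upright on the table: label on top, white band at its foot, and a visible gap to the board's edge. Next I'll shut the fingers, go over the panel to its free-edge side and come down there.

```bash
python3 -m jog '[{"rx":0,"ry":0,"rz":0,"x":0,"y":0,"z":0.8,"jaw":-1},{"rx":0,"ry":0,"rz":0,"x":-0.2,"y":0.8,"z":0,"jaw":-1},{"rx":0,"ry":0,"rz":0,"x":-0.2,"y":0.8,"z":0,"jaw":-1},{"rx":0,"ry":0,"rz":0,"x":-0.2,"y":0.8,"z":0,"jaw":-1},{"rx":0,"ry":0,"rz":0,"x":-0.25,"y":0.84,"z":0,"jaw":-1},{"rx":0,"ry":0,"rz":0,"x":-0.22,"y":0.84,"z":0,"jaw":-1},{"rx":0,"ry":0,"rz":0,"x":0,"y":0,"z":0,"jaw":-1}]'
python3 - <<'E'
from h import *
from bench import get_obs
print(w2b(get_obs()['tcp_pos']))
E
```

```text
clock: 6.28
tcp_pos: [0.493, 0.2721, 0.195]
orientation: [-1.838, -2.545, 0.003]
contact_force: [-0.8, -1.1, 0.1]
grip_width: -0.0002
gripper_force: 0.0
[-0.00444093  0.16303326  0.19503641]
```

```bash
python3 -m jog '[{"rx":0,"ry":0,"rz":0,"x":0.07,"y":0.02,"z":-0.75,"jaw":-1},{"rx":0,"ry":0,"rz":0,"x":0,"y":0,"z":-0.75,"jaw":-1},{"rx":0,"ry":0,"rz":0,"x":0,"y":0,"z":-0.5,"jaw":-1},{"rx":0,"ry":0,"rz":0,"x":0,"y":0,"z":-0.25,"jaw":-1},{"rx":0,"ry":0,"rz":0,"x":0.05,"y":-0.16,"z":0,"jaw":-1},{"rx":0,"ry":0,"rz":0,"x":0.07,"y":-0.22,"z":0,"jaw":-1},{"rx":0,"ry":0,"rz":0,"x":0.07,"y":-0.22,"z":0,"jaw":-1},{"rx":0,"ry":0,"rz":0,"x":0,"y":0,"z":0,"jaw":-1}]'
python3 - <<'E'
from h import *
from bench import get_obs,grab_frame
print(w2b(get_obs()['tcp_pos']))
f=grab_frame('scene')[:,:,::-1];w=grab_frame('wrist')[:,:,::-1]
o=np.zeros((300,800,3),np.uint8);o[:,:400]=cv2.resize(f[165:255,290:410],(400,300),interpolation=cv2.INTER_CUBIC);o[:,400:]=cv2.resize(w,(400,300));cv2.imwrite('pics/p4.png',o)
E
```

```text
clock: 7.28
tcp_pos: [0.512, 0.2347, 0.0641]
orientation: [-1.848, -2.539, -0.008]
contact_force: [-2.6, 5.7, 3.9]
grip_width: -0.0
gripper_force: 3.1
[0.00241123 0.12163971 0.06413431]
```

View pics/p4.png

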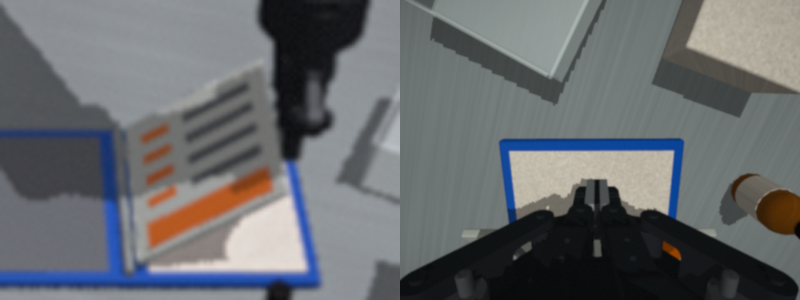

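The scene crop shows the shut fingers touching the panel's free edge at about (285,160), below the edge and at mid-span, with about 6 N of contact force. I'll follow the arc up to vertical.

```bash
python3 -m jog '[{"rx":0,"ry":0,"rz":0,"x":0.035,"y":-0.11,"z":0.14,"jaw":-1},{"rx":0,"ry":0,"rz":0,"x":0.035,"y":-0.11,"z":0.14,"jaw":-1},{"rx":0,"ry":0,"rz":0,"x":0.05,"y":-0.17,"z":0.14,"jaw":-1},{"rx":0,"ry":0,"rz":0,"x":0.055,"y":-0.17,"z":0.14,"jaw":-1},{"rx":0,"ry":0,"rz":0,"x":0.06,"y":-0.19,"z":0.1,"jaw":-1},{"rx":0,"ry":0,"rz":0,"x":0.06,"y":-0.19,"z":0.1,"jaw":-1},{"rx":0,"ry":0,"rz":0,"x":0.065,"y":-0.205,"z":0.06,"jaw":-1},{"rx":0,"ry":0,"rz":0,"x":0.065,"y":-0.205,"z":0.06,"jaw":-1}]'
python3 - <<'E'
from h import *
from bench import get_obs
print(w2b(get_obs()['tcp_pos']))
E
```

```text
clock: 8.38
tcp_pos: [0.5367, 0.1504, 0.1148]
orientation: [-1.849, -2.539, 0.001]
contact_force: [1.2, 0.4, -1.1]
grip_width: 0.0001
gripper_force: 0.5
[0.00041678 0.03384512 0.11477348]
```

```bash
python3 -m jog '[{"rx":0,"ry":0,"rz":0,"x":0.05,"y":-0.16,"z":0.02,"jaw":-1},{"rx":0,"ry":0,"rz":0,"x":0.05,"y":-0.16,"z":0.02,"jaw":-1},{"rx":0,"ry":0,"rz":0,"x":0.06,"y":-0.19,"z":-0.02,"jaw":-1},{"rx":0,"ry":0,"rz":0,"x":0.06,"y":-0.19,"z":-0.02,"jaw":-1},{"rx":0,"ry":0,"rz":0,"x":0.05,"y":-0.16,"z":-0.055,"jaw":-1},{"rx":0,"ry":0,"rz":0,"x":0.05,"y":-0.16,"z":-0.055,"jaw":-1},{"rx":0,"ry":0,"rz":0,"x":0.045,"y":-0.145,"z":-0.085,"jaw":-1},{"rx":0,"ry":0,"rz":0,"x":0.045,"y":-0.145,"z":-0.085,"jaw":-1}]'
python3 - <<'E'
from h import *
from bench import get_obs,grab_frame
print(w2b(get_obs()['tcp_pos']))
f=grab_frame('scene')[:,:,::-1];w=grab_frame('wrist')[:,:,::-1]
o=np.zeros((300,800,3),np.uint8);o[:,:400]=cv2.resize(f[150:255,250:390],(400,300),interpolation=cv2.INTER_CUBIC);o[:,400:]=cv2.resize(w,(400,300));cv2.imwrite('pics/p5.png',o)
E
```

```text
clock: 9.38
tcp_pos: [0.5615, 0.0726, 0.0977]
orientation: [1.849, 2.54, 0.0]
contact_force: [0.0, 1.0, -0.6]
grip_width: 0.0004
gripper_force: 0.5
[ 0.00061369 -0.04780627  0.09771774]
```

View pics/p5.png

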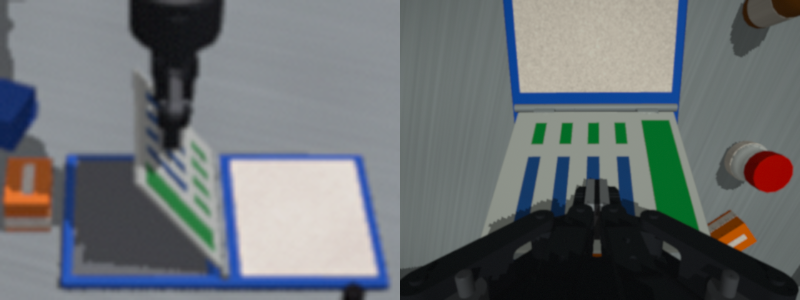

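The picture shows the panel past vertical, its green page facing the fingertip. The carton still stands at about (28,195). I'll continue the arc down.

```bash
python3 -m jog '[{"rx":0,"ry":0,"rz":0,"x":0.045,"y":-0.135,"z":-0.1,"jaw":-1},{"rx":0,"ry":0,"rz":0,"x":0.045,"y":-0.135,"z":-0.1,"jaw":-1},{"rx":0,"ry":0,"rz":0,"x":0.035,"y":-0.105,"z":-0.14,"jaw":-1},{"rx":0,"ry":0,"rz":0,"x":0.035,"y":-0.105,"z":-0.14,"jaw":-1},{"rx":0,"ry":0,"rz":0,"x":0.025,"y":-0.075,"z":-0.155,"jaw":-1},{"rx":0,"ry":0,"rz":0,"x":0.025,"y":-0.075,"z":-0.155,"jaw":-1},{"rx":0,"ry":0,"rz":0,"x":0.015,"y":-0.045,"z":-0.17,"jaw":-1},{"rx":0,"ry":0,"rz":0,"x":0.015,"y":-0.045,"z":-0.17,"jaw":-1}]'
python3 -m jog '[{"rx":0,"ry":0,"rz":0,"x":0,"y":-0.02,"z":-0.07,"jaw":-1},{"rx":0,"ry":0,"rz":0,"x":0,"y":0,"z":-0.06,"jaw":-1},{"rx":0,"ry":0,"rz":0,"x":0,"y":0,"z":-0.04,"jaw":-1},{"rx":0,"ry":0,"rz":0,"x":0,"y":0,"z":-0.04,"jaw":-1},{"rx":0,"ry":0,"rz":0,"x":0,"y":0,"z":0,"jaw":-1}]'
```

```text
clock: 10.48
tcp_pos: [0.5757, 0.0299, 0.0296]
orientation: [-1.849, -2.54, -0.0]
contact_force: [-0.7, 1.1, -0.6]
grip_width: 0.0001
gripper_force: 0.3
clock: 11.1
tcp_pos: [0.5757, 0.0288, 0.0177]
orientation: [-1.849, -2.54, -0.0]
contact_force: [-0.2, -0.5, 0.5]
grip_width: 0.0001
gripper_force: 0.0
```

Height is 17.7 mm and the panel's top should be at about 16 mm. I'll press down in small steps until the force rises.

```bash
for i in 1; do python3 -m jog '[{"rx":0,"ry":0,"rz":0,"x":0,"y":0,"z":-0.03,"jaw":-1},{"rx":0,"ry":0,"rz":0,"x":0,"y":0,"z":0,"jaw":-1}]'; done; python3 -m jog '[{"rx":0,"ry":0,"rz":0,"x":0,"y":0,"z":-0.02,"jaw":-1},{"rx":0,"ry":0,"rz":0,"x":0,"y":0,"z":0,"jaw":-1}]'
```

```text
clock: 11.35
tcp_pos: [0.5759, 0.0288, 0.0161]
orientation: [1.849, 2.54, 0.001]
contact_force: [-0.9, -0.6, 2.4]
grip_width: 0.0002
gripper_force: 1.2
clock: 11.6
tcp_pos: [0.576, 0.0289, 0.0159]
orientation: [-1.849, -2.54, -0.001]
contact_force: [-3.7, -0.4, 13.4]
grip_width: -0.0002
gripper_force: 6.8
```

The panel has bottomed out: 13 N at 15.9 mm. I'll lift off and check.

```bash
python3 -m jog '[{"rx":0,"ry":0,"rz":0,"x":0,"y":0,"z":0.1,"jaw":-1},{"rx":0,"ry":0,"rz":0,"x":0,"y":0,"z":0.8,"jaw":-1},{"rx":0,"ry":0,"rz":0,"x":0,"y":0,"z":0.9,"jaw":-1},{"rx":0,"ry":0,"rz":0,"x":-0.2,"y":0.6,"z":0.8,"jaw":-1},{"rx":0,"ry":0,"rz":0,"x":-0.2,"y":0.8,"z":0.4,"jaw":-1},{"rx":0,"ry":0,"rz":0,"x":-0.2,"y":0.8,"z":0,"jaw":-1},{"rx":0,"ry":0,"rz":0,"x":0,"y":0.8,"z":0,"jaw":-1},{"rx":0,"ry":0,"rz":0,"x":0,"y":0,"z":0,"jaw":-1}]'
python3 - <<'E'
from h import *
from bench import grab_frame
f=grab_frame('scene')[:,:,::-1];w=grab_frame('top')[:,:,::-1]
o=np.zeros((400,800,3),np.uint8);o[:,:400]=cv2.resize(f[155:295,240:380],(400,400),interpolation=cv2.INTER_CUBIC);o[:,400:]=cv2.resize(w[130:270,200:340],(400,400),interpolation=cv2.INTER_CUBIC);cv2.imwrite('pics/p6.png',o)
E
```

```text
clock: 12.6
tcp_pos: [0.5386, 0.2141, 0.1946]
orientation: [-1.838, -2.546, -0.003]
contact_force: [0.7, -1.0, -0.8]
grip_width: 0.0002
gripper_force: 0.0
```

View pics/p6.png

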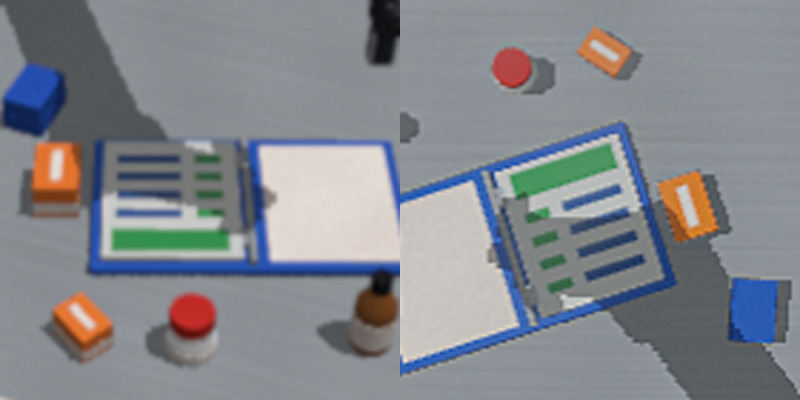

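The panel lies flat on the grey half with the green page up. The carton stands upright just off the board, at about (57,178) in the left view and (690,205) in the right view. The neighbours in view are undisturbed.

```bash
python3 -c "
from bench import r
print(r.hand_in())"
```

```text
the job is handed in; nothing more can be done
None
```

The job is handed in at about 13 s on the robot's clock: the carton was pushed off first and stands upright on the table, the panel lies flat with its green page up, and the neighbours visible in the final pictures had not moved; the hand-in returned no verdict.

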